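Shut the board test fixture

ROBOT

A 6-joint arm with a two-finger parallel gripper is mounted at the origin on the work surface; the furniture and walls round the work are solid. World frame = base frame: x ahead of the robot, y to its left, z up, the work surface at z = 0. Lengths are in m, angles in degrees, forces in N, time in s.
With the tool pointing down it reaches from about 0.25 to 0.725 m from the base axis. Payload 9.7 kg.
Tool frame: the origin (TCP) lies between the finger pads; the fingertips stand 17 mm ahead of it and the grasp point (between the pads) lies 2 mm behind it; z points along the fingers, y is the direction in which the jaws open and shut (so a half turn about z gives the same grasp; the last joint's range is limited). The gripper opens to 85 mm and grips with 20 to 120 N. Pads are 22 mm wide; open, the fingers measure 114 mm over their backs; the gripper's body (76 mm by 85 mm) begins 54 mm behind the grasp point. The pads swing forward as they close: fully open they stand 13 mm farther back than shut.
Start: joints at [-63.083, 4.979, 10.078, 95.1, 0, 90], TCP at [0.249, -0.49, 0.248] pointing down, gripper open.
Joint ranges: [-179.16, 179.16], [-48.56, 103.87], [-65.8, 70.77], [-126.05, 130.52], [-82.76, 87.17], [-180, 180]. Speed limits (degrees/s): [127.2, 127.2, 147.25, 180, 180, 180].

INTERFACE

Orientations are given as [roll, pitch, yaw] about the fixed x, y, z axes, in that order (R = Rz(yaw) Ry(pitch) Rx(roll)).
In Python, from workcell import monitor, cams, order gives the robot as it stands. The module is installed in compiled form; this text tells all that it offers.
- The arm moves only by the shell command python3 -m handwheel 'ROWS' [OPENING] [FORCE]. ROWS is JSON, a list of rows, each a list of 6 numbers: the shift along the tool's x, y, z in m, then the turn, a rotation vector about the tool's x, y, z in degrees. In form: [[tx, ty, tz, wx, wy, wz], ...]. A call has exactly 8 rows; each row shifts and turns the commanded pose from where the row before left it, along the tool's axes as they then stand; what a row does not reach is not made up. A row lasts 1/12 s, in which the tool goes at most 41.7 mm and 7.16 degrees, less where a joint would pass 70% of its speed; a pose out of reach is approached as far as the arm can. A call is refused whole if a number of a shift passes 0.0417 or a number of a turn 7.16, either way. A call with a gripper value outside its range is refused whole. OPENING is the opening, from -1 (shut) to 1 (fully open), set as the call begins (- or left out, the last holds). The fingers move at their own pace and stop on an object; FORCE is the grip in N (left out, the last holds). Time passes only in rows, so rows that do not move let the fingers close, or fill a call up. It gives the time, the measured TCP pose, the force and the opening at its end, in the units of the state.
- monitor.get_obs(): the state, without advancing time (a new reading comes with each control period).
- cams.camera(name): name is "scene" or "top"; returns a dict with "img" (384x512x3 uint8, red, green, blue), "depth" (384x512 float32, m along the optical axis (not along the pixel's ray), 0 where there is no reading), "fx", "fy", "cx", "cy" (pixels), "distortion" ([k1, k2, p1, p2, k3] as OpenCV has them; the pictures are not rectified), "rvec" (rotation vector, rad) and "tvec" (3), from world to camera coordinates, as OpenCV has them. Camera axes: x right, y down, z forward; pixel columns grow to the right and rows downward; lengths in m; the calibration is good to about 2 mm. A picture is of the moment at which its call begins.
- order.job_done(): hands the job in, once; it reports no verdict.
The state is a dict: "time": time; "q": joint angles; "qd": joint speeds; "joint_efforts": joint torques, N m; "ee_pos": TCP position; "tcp_rot": TCP orientation; "wrist_force": force on the tool from outside, world axes, zero at the start; "torque": the same for the moment, N m; "opening": finger opening in m.
Only numpy, scipy, OpenCV 4.12 (cv2) and the standard library are available. Lean on these libraries where they do the work, as an engineer would, in place of code of your own. Each camera call takes 0.05 s, during which the arm holds its last target. There are 200 camera calls.

TASK

The circuit board lies ready in the pulled-out tray of the test fixture. With the fingertips, push the tray fully home, and only then push the raised lid over and down until its spring catch snaps and the lid stays shut by itself. Push only: do not grip, lift or force anything, keep the board lying in its nest, and leave the tools around the fixture where they are.

Things in the scene. Friction and masses are not known exactly. Their poses are not given: they have to be found in the camera images.
- fixture: Bench test fixture, a grey box 130 mm deep (its x), 160 mm wide (its y) and 45 mm high with two aluminium guide rails on top up to 81 mm, fixed to the desk. Origin under its centre on the desk; x points from its front to its back, y to its left, z up. Behind the fixture nothing is higher than 50 mm within 60 mm.
- tray (a joint): Travel of the tray out of the fixture's front, m: 0 = fully home, 0.06 = fully out; it slides along the fixture's x, held only by about 1.2 N of friction, and stops dead at 0. The lid cannot shut while the tray is well out: the header at the tray's back fouls the lid's probe plate.
- tray_push (a point): Centre of the outer (front) face of the tray's upright aluminium front plate; moves with the tray. The plate is 100 mm wide, 7 mm thick and stands from 47 to 79 mm above the desk; push it along the fixture's +x. Within 50 mm in front of it and under it is nothing.
- lid (a joint): Lid angle, rad: 0 = shut, level on the rails, at a firm stop; 1.57 = upright; at most 1.6. Hinged at the back. A spring and friction hold it up; let go before the catch snaps, it springs back up to about 1. Pressed down on its front bar it takes about 4 N, rising to 8 to 15 N in the last 20 mm as its keeper pushes the catch bolt aside; the bolt snaps back about 3 mm before it is shut.
- lid_hinge (a point): Middle of the lid's hinge line, which runs along the fixture's y, 88 mm above the desk and 66 mm behind the fixture's centre.
- lid_push (a point): Point on the lid's outer face (the face that is on top when shut and looks to the back when raised), in the middle of its broad front bar, 120 mm from the hinge line and 4 mm off the mid-plane of the lid, which passes through the hinge line. Its z axis is the outward normal of that face. The lid is 148 mm wide, 8 mm thick and ends 134 mm from the hinge line; the front bar is 28 mm broad, aluminium; within the frame is a clear window.
- catch (a joint): Travel of the spring bolt at the fixture's front right corner, m: 0 = sprung in (its rest, also when it holds the lid), about 0.006 while the lid's keeper passes it.
- board: Green circuit board 55 x 85 mm, 15 mm high with its parts, lying loose in the nest on the tray with 3 to 4 mm of play. Origin at the centre of its underside, 52.5 mm above the desk.
- cutters: Side cutters with red handles, 41 x 122 x 12 mm, loose on the desk to the left of the fixture; not to be moved. Origin at the centre of the underside.
- magnifier: Black eye loupe, 35 mm across and 34 mm high, standing loose on the desk behind and left of the fixture; not to be moved. Origin at the centre of the underside.
- spool: Reel of solder wire, 58 x 88 x 50 mm, loose on the desk between the robot and the fixture; not to be moved. Origin at the underside.
Not all that is in view belongs to the job. What is shaped like the board but black or white is not meant.

How it is judged:
By the outcome, as a careful person would: the job done as asked, in the order asked, and still so for the second after the job is handed in, with the robot touching nothing.
It also fails if it takes over 48 s, if anything falls off the work surface, if the arm or the gripper's body presses on something with over 40 N, if the wrist force passes 120 N, or if a joint passes its speed limit or range.

## Working session

There is one attempt and no reset: what is moved stays moved. The work goes in short steps, Python scripts to look and compute and a shell command to move; the robot and the scene stay as the last step left them, time stands still between calls to the robot, and variables do not carry over. Pictures are saved under pics/ and viewed, about 8 in all and at most 12, crops included, and the job is handed in when it is done.

```bash
mkdir -p pics
cat > h.py <<'E'
import numpy as np, cv2
from workcell import monitor, cams, order
def cam(n):
    c=cams.camera(n); c['K']=np.array([[c['fx'],0,c['cx']],[0,c['fy'],c['cy']],[0,0,1.]]);c['R']=cv2.Rodrigues(np.array(c['rvec'],float))[0];c['t']=np.array(c['tvec'],float).ravel();c['D']=np.array(c['distortion'],float);return c
def cloud(c):
    h,w=c['depth'].shape
    uv=np.stack(np.meshgrid(np.arange(w),np.arange(h)),-1).reshape(-1,1,2).astype(float)
    n=cv2.undistortPoints(uv,c['K'],c['D']).reshape(h,w,2)
    P=np.dstack([n,np.ones((h,w))])*c['depth'][...,None]
    W=(P-c['t'])@c['R']; W[c['depth']==0]=np.nan; return W
def proj(c,P): return cv2.projectPoints(np.array(P,float).reshape(-1,3),c['R'],c['t'],c['K'],c['D'])[0].reshape(-1,2)
def plane(c,uv,z):
    n=cv2.undistortPoints(np.array(uv,float).reshape(-1,1,2),c['K'],c['D']).reshape(-1,2)
    d=np.c_[n,np.ones(len(n))]@c['R']; o=-c['R'].T@c['t']
    return o+d*((z-o[2])/d[:,2])[:,None]
def save(n,img,s=1): cv2.imwrite('pics/'+n,cv2.resize(img[...,::-1],None,fx=s,fy=s,interpolation=cv2.INTER_CUBIC))
E
python3 - <<'E'
from h import *
for n in('scene','top'):
    c=cam(n); save(n+'0.png',c['img'],1.5); print(n,-c['R'].T@c['t'],c['R'][2]); np.save(n+'.npy',cloud(c))
print(monitor.get_obs())
E
```

```text
scene [0.17711962 0.38201006 0.98059666] [ 0.3747845  -0.30864748 -0.87422727]
top [0.34651527 0.07690828 1.23470823] [ 0.15826359 -0.00953454 -0.98735086]
{'time': 0.1, 'q': array([-6.30821488e+01,  5.00818129e+00,  1.00388857e+01,  9.50989111e+01,
        4.57445040e-04,  9.00003333e+01]), 'qd': array([ 0.03058158, -0.11109918,  0.04768212, -0.01071549,  0.05533819,
       -0.01118567]), 'joint_efforts': array([-2.82153524e-04, -5.21562195e+01,  4.65653300e+01,  1.59933855e-02,
        4.54674046e-05,  3.07459095e-05]), 'ee_pos': array([ 0.24891185, -0.49024871,  0.24765075]), 'tcp_rot': array([-1.79931793e+02, -4.57047951e-04,  2.69175173e+01]), 'wrist_force': array([-0.2455942 ,  1.04820845, -0.92755569]), 'torque': array([-0.03664709,  0.07118103,  0.01468162]), 'opening': 0.08523694150181417}
```

View pics/scene0.png

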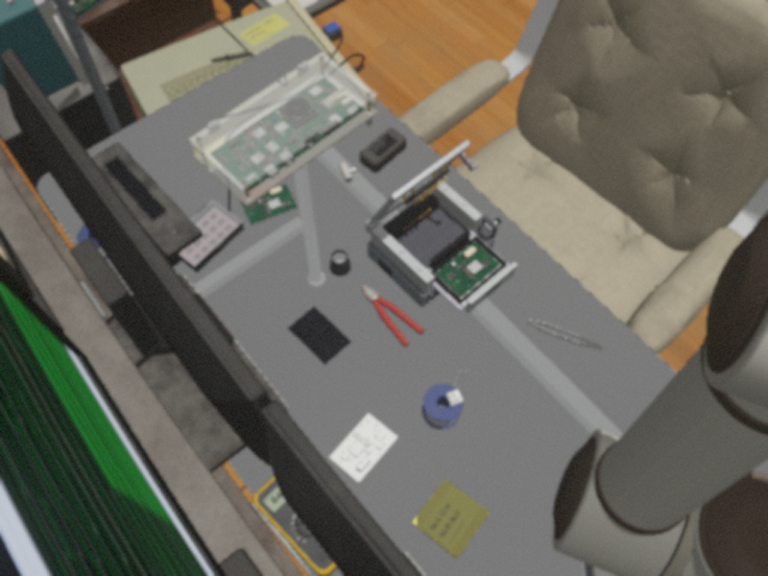

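View pics/top0.png

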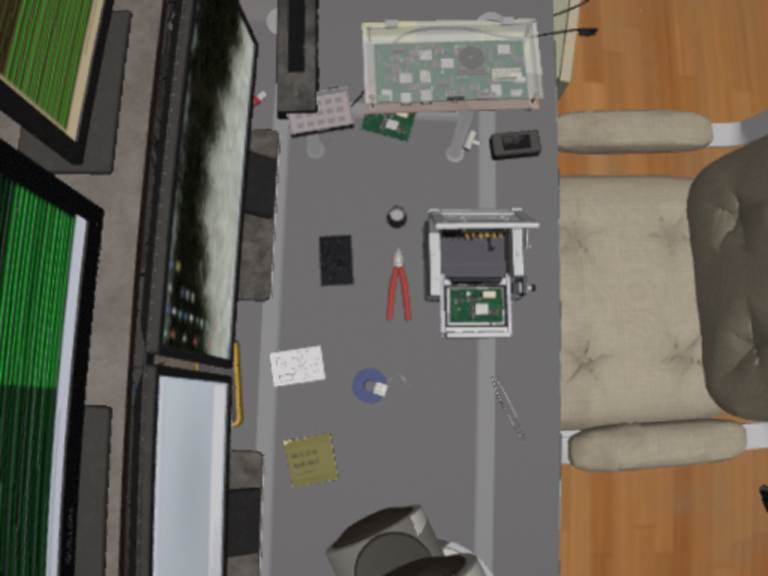

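The scene view shows the fixture at about scene (440,235) and top (475,265), with the lid raised at its back (top row 217) and the tray out toward the robot (plate at row 333). Things that could be taken for the board, in top px:
- green board in the tray (476,305)
- green board by the big box (390,125)
- black card (336,260)
- white card (298,366)

The one lying in the tray is the one meant. Next I'll measure the fixture and take a crop.

Run:
```python
from h import *
c=cam('top'); W=cloud(c); np.save('top.npy',W)
save('crop.png',c['img'][125:240,265:375],5)
def show(n,m):
    P=W[m]; r,cc=np.where(m)
    if len(P)<8: print(n,len(P));return
    b=cv2.minAreaRect((P[:,:2]*1000).astype(np.float32)); print(n,len(P),'med',np.median(P,0).round(4),'rect',np.round(b[0],1),np.round(b[1],1),round(b[2],1),'px',cc.min(),cc.max(),r.min(),r.max(),'z',np.nanpercentile(P[:,2],[2,98]).round(3))
R=np.zeros(W.shape[:2],bool);R[130:235,270:370]=1
z=W[...,2]; im=c['img'].astype(int); V=im.max(2);S=V-im.min(2)
show('rails/plate z72-88',R&(z>.072)&(z<.088))
show('lid z>.1',R&(z>.1))
show('lid z>.2',R&(z>.2))
row=R.copy();row[:210]=0
show('plate',row&(z>.065)&(z<.09))
g=R&(im[...,1]>im[...,0]+15)&(im[...,1]>im[...,2]+10); show('board',g)
# bright pixels lines
for col in (300,305,310,317,325,330,335):
    print(col,[(int(r),W[r,col].round(3).tolist()) for r in range(205,230,3)])
for r in (160,170,180,190): print(r,[(int(k),W[r,k].round(3).tolist()) for k in list(range(282,302,3))+list(range(334,356,3))])
```

```text
rails/plate z72-88 908 med [ 0.5554 -0.0584  0.0794] rect [554.6 -76. ] [202.4 167.4] 2.4 px 285 356 139 224 z [0.073 0.086]
lid z>.1 964 med [ 0.6044 -0.0649  0.183 ] rect [608.1 -64.7] [ 75.2 150. ] 1.2 px 286 359 141 165 z [0.106 0.214]
lid z>.2 335 med [ 0.5982 -0.0624  0.2104] rect [597.2 -66. ] [ 16.8 147.9] 2.5 px 290 359 147 155 z [0.202 0.215]
plate 159 med [ 0.4565 -0.066   0.0779] rect [462.8 -69.6] [19.5 98.9] 2.2 px 297 339 216 224 z [0.067 0.083]
board 520 med [nan nan nan] rect [503.5 -69.8] [51.6 82.9] 2.0 px 300 334 193 214 z [0.053 0.062]
300 [(205, [0.499, -0.029, 0.056]), (208, [0.491, -0.028, 0.063]), (211, [0.485, -0.029, 0.054]), (214, [0.477, -0.029, 0.058]), (217, [0.47, -0.028, 0.064]), (220, [0.464, -0.03, 0.051]), (223, [0.454, -0.027, 0.079]), (226, [0.454, -0.035, -0.003]), (229, [0.446, -0.034, 0.002])]
305 [(205, [0.499, -0.04, 0.064]), (208, [0.493, -0.041, 0.054]), (211, [0.485, -0.041, 0.057]), (214, [0.478, -0.041, 0.059]), (217, [0.47, -0.04, 0.063]), (220, [0.464, -0.042, 0.05]), (223, [0.454, -0.039, 0.078]), (226, [0.454, -0.047, -0.0]), (229, 
[... 2579 characters left out ...]
-0.112, 0.043]), (337, [0.565, -0.12, 0.043]), (340, [0.562, -0.125, 0.058]), (343, [0.558, -0.127, 0.084]), (346, [0.558, -0.135, 0.083]), (349, [0.574, -0.158, -0.004]), (352, [0.574, -0.166, -0.002]), (355, [0.575, -0.174, -0.002])]
190 [(282, [0.54, 0.013, 0.018]), (285, [0.536, 0.007, 0.046]), (288, [0.531, 0.002, 0.078]), (291, [0.532, -0.005, 0.077]), (294, [0.536, -0.014, 0.051]), (297, [0.536, -0.021, 0.052]), (300, [0.537, -0.029, 0.047]), (334, [0.537, -0.11, 0.061]), (337, [0.537, -0.117, 0.061]), (340, [0.539, -0.126, 0.048]), (343, [0.536, -0.13, 0.069]), (346, [0.536, -0.137, 0.072]), (349, [0.535, -0.143, 0.077]), (352, [0.548, -0.166, -0.001]), (355, [0.537, -0.158, 0.072])]
```

View pics/crop.png

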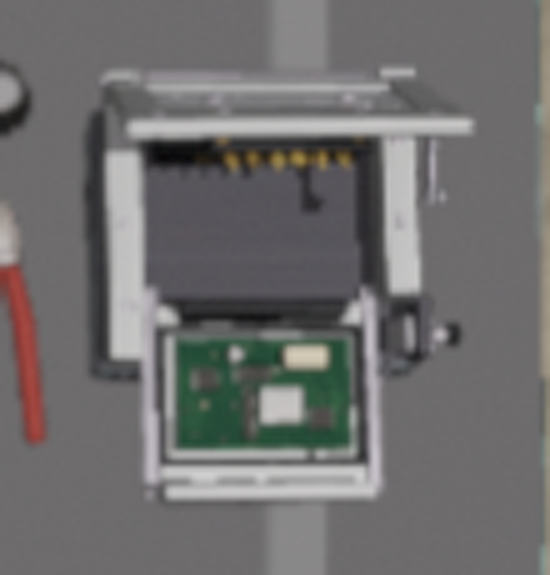

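The crop confirms the choice: green board in the nest, plate in front of it (crop row ~490), lid raised at the back, and catch at right front (crop (430,335)). Next come the fixture frame, the lid angle and clearance along the path.

Run:
```python
from h import *
W=np.load('top.npy'); S=np.load('scene.npy')
for n,A in(('top',W),('scene',S)):
    P=A.reshape(-1,3);P=P[~np.isnan(P).any(1)]
    def mx(t,x0,x1,y0,y1):
        Q=P[(P[:,0]>x0)&(P[:,0]<x1)&(P[:,1]>y0)&(P[:,1]<y1)]; print(n,t,len(Q),Q[:,2].max().round(3) if len(Q) else '')
    mx('corridor front',.3,.445,-.18,.02); mx('path right1',.25,.5,-.28,-.18); mx('path right2',.25,.5,-.4,-.28)
    mx('behind',.66,.70,-.14,0);mx('behind2',.70,.76,-.16,.04);mx('behind3',.76,.9,-.2,.05)
    L=P[(P[:,0]>.56)&(P[:,0]<.67)&(P[:,1]>-.14)&(P[:,1]<.01)&(P[:,2]>.11)&(P[:,2]<.23)]
    # lid side profile
    for z in np.arange(.11,.225,.015):
        q=L[abs(L[:,2]-z)<.0075]; print(n,'z%.3f'%z,len(q),np.percentile(q[:,0],[5,50,95]).round(4) if len(q) else '')
```

```text
top corridor front 4691 0.012
top path right1 1891 0.007
top path right2 3604 -0.064
top behind 438 0.006
top behind2 1717 0.007
top behind3 5869 0.086
top z0.110 59 [0.6374 0.6411 0.6453]
top z0.125 66 [0.6316 0.6358 0.6397]
top z0.140 58 [0.6249 0.6295 0.6339]
top z0.155 88 [0.5978 0.6237 0.6273]
top z0.170 88 [0.5902 0.6172 0.6217]
top z0.185 163 [0.576  0.597  0.6137]
top z0.200 114 [0.585  0.6036 0.61  ]
top z0.215 268 [0.5927 0.5977 0.6039]
scene corridor front 4931 0.013
scene path right1 1548 0.008
scene path right2 1514 -0.068
scene behind 164 0.006
scene behind2 1324 0.006
scene behind3 5281 0.086
scene z0.110 36 [0.6318 0.6347 0.637 ]
scene z0.125 28 [0.6254 0.6305 0.6346]
scene z0.140 39 [0.6011 0.623  0.6279]
scene z0.155 82 [0.5972 0.6152 0.6212]
scene z0.170 73 [0.5896 0.5978 0.6154]
scene z0.185 162 [0.5753 0.5949 0.6044]
scene z0.200 78 [0.5764 0.5961 0.6013]
scene z0.215 254 [0.5921 0.5964 0.6007]
```

```bash
python3 -m handwheel '[[0,0,0,0,0,6.25],[0,0,0,0,0,6.25],[0,0,0,0,0,6.25],[0,0,0,0,0,6.25],[0,0,0,0,0,0],[0,0,0,0,0,0],[0,0,0,0,0,0],[0,0,0,0,0,0]]' -1 20
```

```text
time: 0.82
ee_pos: [0.249, -0.4904, 0.2482]
tcp_rot: [-180.0, 0.0, 2.1]
wrist_force: [0.0, -0.7, 0.4]
opening: 0.0001
```

```bash
python3 -m handwheel '[[0.0147,-0.0343,0,0,0,0],[0.0147,-0.0343,0,0,0,0],[0.0147,-0.0343,0,0,0,0],[0.0147,-0.0343,0,0,0,0],[0.0147,-0.0343,0,0,0,0],[0.0147,-0.0343,0,0,0,0],[0.0147,-0.0343,0,0,0,0],[0.0147,-0.0343,0,0,0,0]]'
python3 -m handwheel '[[0.0147,-0.0343,0,0,0,0],[0.0147,-0.0343,0,0,0,0],[0.0147,-0.0343,0,0,0,0],[0.0147,-0.0343,0,0,0,0],[0,0,0.03,0,0,0],[0,0,0.03,0,0,0],[0,0,0.03,0,0,0],[0,0,0,0,0,0]]'
```

```text
time: 1.48
ee_pos: [0.3575, -0.2106, 0.2485]
tcp_rot: [180.0, -0.0, 2.0]
wrist_force: [1.2, 0.0, -0.9]
opening: -0.0003
time: 2.15
ee_pos: [0.4092, -0.0723, 0.1531]
tcp_rot: [-179.9, 0.4, 2.1]
wrist_force: [-0.9, 0.4, -0.7]
opening: -0.0002
```

```bash
python3 -m handwheel '[[0,0,0.027,0,0,0],[0,0,0.027,0,0,0],[0,0,0.025,0,0,0],[0,0,0,0,0,0],[0.01,0,0,0,0,0],[0.005,0,0,0,0,0],[0.004,0,0,0,0,0],[0,0,0,0,0,0]]'
python3 -m handwheel '[[0.003,0,0,0,0,0],[0.003,0,0,0,0,0],[0.003,0,0,0,0,0],[0.003,0,0,0,0,0],[0.003,0,0,0,0,0],[0.003,0,0,0,0,0],[0.003,0,0,0,0,0],[0.003,0,0,0,0,0]]'
python3 - <<'E'
from h import *
print(monitor.get_obs()['wrist_force'])
c=cam('top');save('t1.png',c['img'][125:240,265:375],5)
E
```

```text
time: 2.82
ee_pos: [0.4323, -0.0727, 0.081]
tcp_rot: [180.0, -0.1, 1.9]
wrist_force: [-0.3, -0.2, 0.3]
opening: -0.0003
time: 3.48
ee_pos: [0.4547, -0.0717, 0.0793]
tcp_rot: [-180.0, 0.0, 1.9]
wrist_force: [-0.9, 0.2, 1.5]
opening: 0.0002
[-0.93532595  0.15470838  1.51357383]
```

View pics/t1.png

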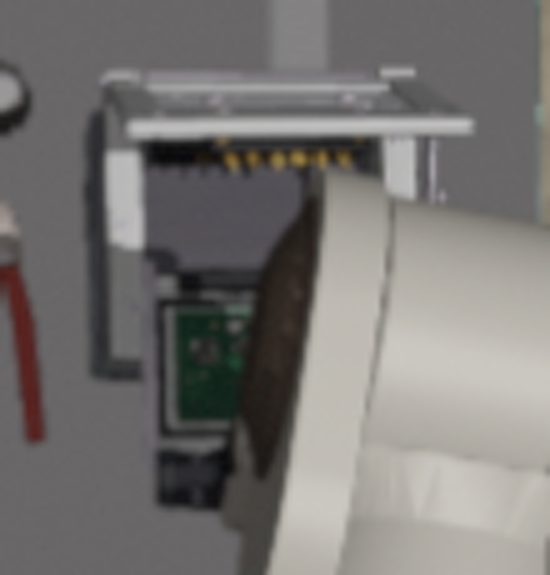

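The crop shows the tray moving home (the board's front edge went from crop row 455 to 430), with the board still in its nest. Before going on I'll check the wrist's clearance to the lid.

Run:
```python
from h import *
S0=np.load('scene.npy');T0=np.load('top.npy')
for n,O in(('scene',S0),('top',T0)):
    c=cam(n);A=cloud(c); 
    if n=='scene': save('s1.png',c['img'][60:260,200:440],3.2)
    d=(np.linalg.norm(A-O,axis=2)>.03)&(A[...,2]>.1)&(A[...,0]>.3)
    P=A[d]
    for z in np.arange(.1,.5,.03):
        q=P[abs(P[:,2]-z)<.015]
        if len(q)>5: print(n,'z%.2f'%z,len(q),'xmax',np.percentile(q[:,0],98).round(3),'y',np.percentile(q[:,1],[2,98]).round(3))
```

```text
scene z0.10 34 xmax 0.459 y [-0.101 -0.046]
scene z0.13 115 xmax 0.459 y [-0.088 -0.024]
scene z0.16 229 xmax 0.464 y [-0.059 -0.011]
scene z0.19 175 xmax 0.472 y [-0.076 -0.031]
scene z0.22 335 xmax 0.478 y [-0.081 -0.034]
scene z0.25 267 xmax 0.477 y [-0.078 -0.033]
scene z0.28 402 xmax 0.482 y [-0.078 -0.031]
scene z0.31 280 xmax 0.488 y [-0.069 -0.03 ]
scene z0.34 581 xmax 0.502 y [-0.106 -0.019]
scene z0.37 1000 xmax 0.502 y [-0.099 -0.021]
scene z0.40 881 xmax 0.502 y [-0.066 -0.023]
scene z0.43 201 xmax 0.502 y [-0.045 -0.02 ]
scene z0.46 555 xmax 0.504 y [-0.029 -0.01 ]
scene z0.49 1396 xmax 0.51 y [-0.029  0.003]
top z0.13 17 xmax 0.462 y [-0.042 -0.031]
top z0.16 125 xmax 0.467 y [-0.034 -0.012]
top z0.19 29 xmax 0.472 y [-0.038 -0.031]
top z0.22 12 xmax 0.467 y [-0.036 -0.034]
top z0.28 21 xmax 0.469 y [-0.033 -0.031]
top z0.34 18 xmax 0.447 y [-0.026 -0.019]
top z0.37 37 xmax 0.444 y [-0.027 -0.019]
top z0.40 7 xmax 0.434 y [-0.023 -0.022]
top z0.46 44 xmax 0.434 y [-0.016 -0.009]
top z0.49 206 xmax 0.51 y [-0.11  -0.008]
```

View pics/s1.png

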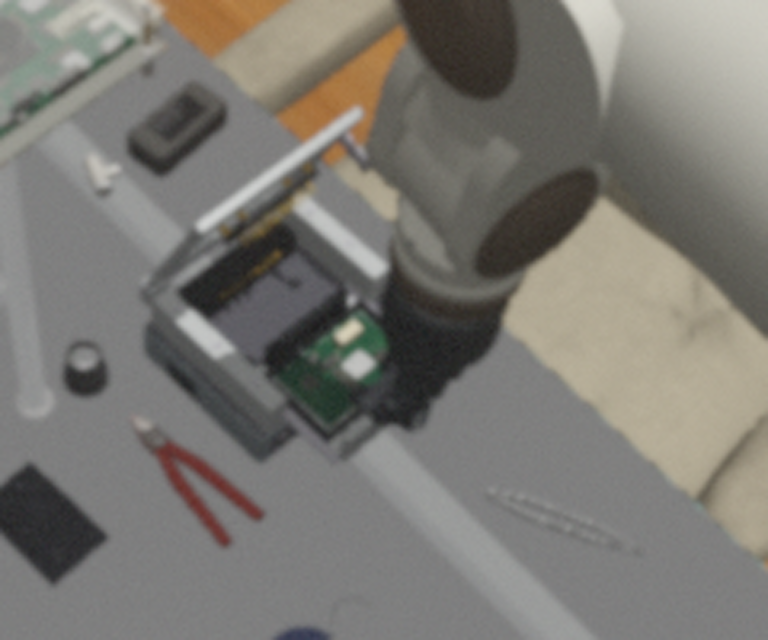

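The arm pushes the tray plate (crop (400,410)), the board is in its nest, and the wrist stays about 25 mm short of the lid at full travel. On we go.

```bash
python3 -m handwheel '[[0.005,0,0.0005,0,0,0],[0.005,0,0.0005,0,0,0],[0.005,0,0.0005,0,0,0],[0.005,0,0.0005,0,0,0],[0.005,0,0,0,0,0],[0.004,0,0,0,0,0],[0.003,0,0,0,0,0],[0.003,0,0,0,0,0]]'
python3 -m handwheel '[[0.002,0,0,0,0,0],[0.002,0,0,0,0,0],[0.002,0,0,0,0,0],[0.001,0,0,0,0,0],[0.001,0,0,0,0,0],[0.001,0,0,0,0,0],[0,0,0,0,0,0],[0,0,0,0,0,0]]'
```

```text
time: 4.3
ee_pos: [0.4897, -0.0705, 0.0771]
tcp_rot: [-180.0, 0.0, 1.9]
wrist_force: [-1.5, 0.5, -0.3]
opening: -0.0002
time: 4.97
ee_pos: [0.4986, -0.0703, 0.0774]
tcp_rot: [180.0, -0.0, 1.9]
wrist_force: [-1.1, 0.4, -0.8]
opening: -0.0002
```

```bash
python3 -m handwheel '[[0.001,0,0,0,0,0],[0.001,0,0,0,0,0],[0.001,0,0,0,0,0],[0.001,0,0,0,0,0],[0,0,0,0,0,0],[0,0,0,0,0,0],[0,0,0,0,0,0],[0,0,0,0,0,0]]'
```

```text
time: 5.63
ee_pos: [0.4994, -0.0702, 0.0773]
tcp_rot: [180.0, 0.4, 1.9]
wrist_force: [-19.7, -0.8, 11.9]
opening: 0.0
```

Hard stop at TCP x 0.499: 20 N after about 57 mm of travel. Backing off and rising.

```bash
python3 -m handwheel '[[-0.01,0,0,0,0,0],[-0.02,0,0,0,0,0],[-0.02,0,-0.01,0,0,0],[0,0,-0.04,0,0,0],[0,0,-0.04,0,0,0],[0,0,-0.04,0,0,0],[0,0,-0.04,0,0,0],[0,0,-0.04,0,0,0]]'
python3 -m handwheel '[[0,0,-0.03,0,0,0],[0.03,0,0,0,0,0],[0.035,0,0,0,0,0],[0.035,0,0,0,0,0],[0.035,0,0,0,0,0],[0.035,0,0,0,0,0],[0.035,0,0,0,0,0],[0,0,0,0,0,0]]'
python3 - <<'E'
from h import *
c=cam('top');A=cloud(c);save('t2.png',c['img'][100:240,235:395],4)
c=cam('scene');save('s2.png',c['img'][60:260,200:440],3.2);B=cloud(c)
for n,A in(('t',A),('s',B)):
  P=A.reshape(-1,3);q=P[(P[:,0]>.44)&(P[:,0]<.53)&(P[:,1]>-.115)&(P[:,1]<-.025)&(P[:,2]>.07)&(P[:,2]<.085)]
  print(n,len(q),np.percentile(q[:,0],[3,50,97]).round(4))
E
```

```text
time: 6.3
ee_pos: [0.4521, -0.0718, 0.2896]
tcp_rot: [180.0, -0.1, 1.9]
wrist_force: [1.2, -0.8, 1.0]
opening: -0.0001
time: 6.97
ee_pos: [0.6634, -0.0647, 0.3101]
tcp_rot: [-179.9, 0.4, 2.0]
wrist_force: [-0.4, -0.2, -2.8]
opening: -0.0002
t 14 [0.5083 0.512  0.5157]
s 156 [0.5083 0.512  0.5169]
```

View pics/s2.png

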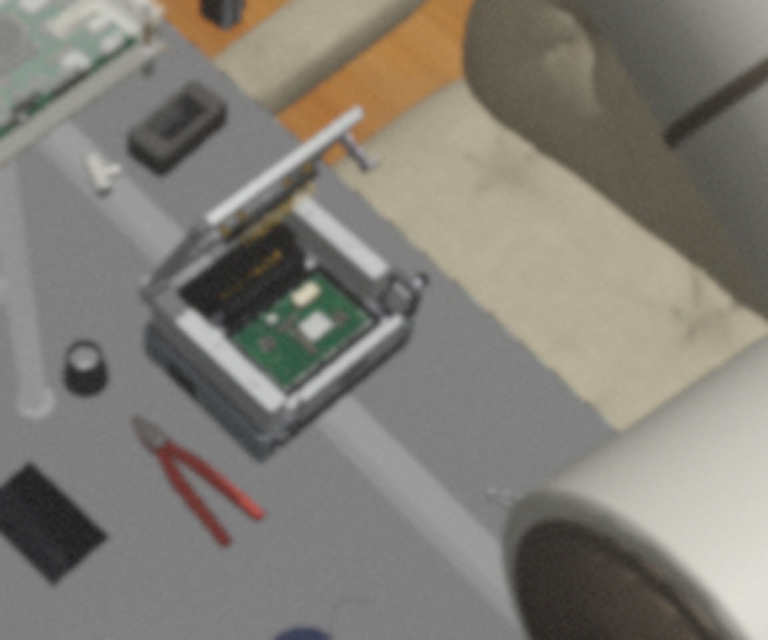

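Fingertip visible at crop (220,5), behind the lid and above it. The tray is flush (plate at x≈0.51), the board lies in its nest and the lid is still up. Next I lower behind the lid.

```bash
python3 -m handwheel '[[0,0,0.03,0,0,0],[0,0,0.03,0,0,0],[0,0,0.03,0,0,0],[0,0,0.002,0,0,0],[-0.012,0,0,0,0,0],[-0.01,0,0,0,0,0],[-0.006,0,0,0,0,0],[0,0,0,0,0,0]]'
python3 -m handwheel '[[-0.004,0,0,0,0,0],[-0.004,0,0,0,0,0],[-0.005,0,0.001,0,0,0],[-0.005,0,0.0015,0,0,0],[-0.005,0,0.002,0,0,0],[-0.005,0,0.003,0,0,0],[-0.005,0,0.003,0,0,0],[-0.005,0,0.003,0,0,0]]'
```

```text
time: 7.73
ee_pos: [0.6285, -0.066, 0.2286]
tcp_rot: [180.0, -0.2, 1.9]
wrist_force: [-0.5, 0.6, 0.4]
opening: 0.0003
time: 8.4
ee_pos: [0.5909, -0.0672, 0.2117]
tcp_rot: [180.0, -0.0, 1.9]
wrist_force: [1.1, -0.3, 3.1]
opening: 0.0002
```

```bash
python3 -m handwheel '[[-0.005,0,0.004,0,0,0],[-0.005,0,0.004,0,0,0],[-0.004,0,0.004,0,0,0],[-0.004,0,0.005,0,0,0],[-0.004,0,0.005,0,0,0],[-0.003,0,0.005,0,0,0],[-0.003,0,0.005,0,0,0],[-0.003,0,0.005,0,0,0]]'
python3 - <<'E'
from h import *
c=cam('scene');save('s3.png',c['img'][60:260,200:440],3.2)
E
```

```text
time: 9.07
ee_pos: [0.5601, -0.0682, 0.1742]
tcp_rot: [-180.0, 0.0, 1.9]
wrist_force: [-0.8, -0.1, 4.1]
opening: 0.0001
```

View pics/s3.png

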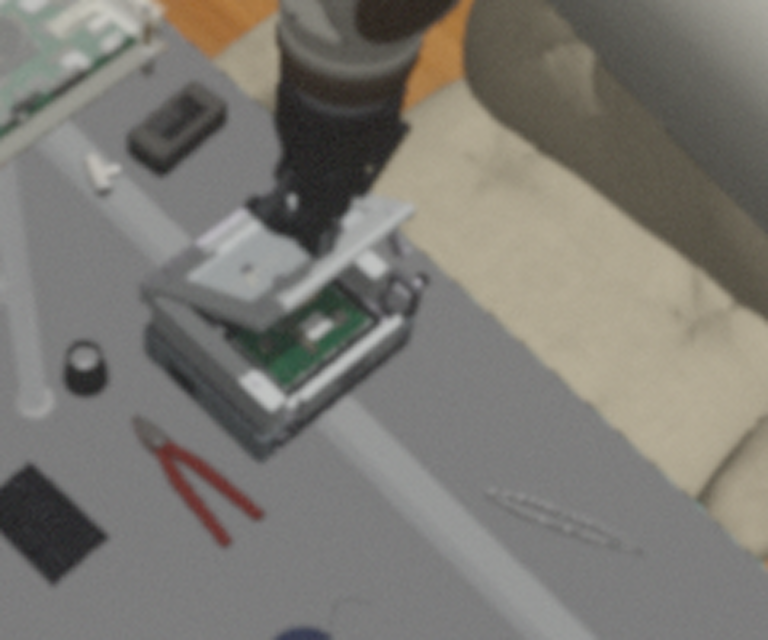

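The picture shows the fingertips on the front bar (crop (325,240)) and the lid at about 30°. Tray and board are unchanged. I'll keep pressing.

```bash
python3 -m handwheel '[[-0.003,0,0.005,0,0,0],[-0.003,0,0.005,0,0,0],[-0.003,0,0.005,0,0,0],[-0.003,0,0.005,0,0,0],[-0.003,0,0.005,0,0,0],[-0.003,0,0.005,0,0,0],[-0.002,0,0.005,0,0,0],[-0.002,0,0.005,0,0,0]]'
python3 -m handwheel '[[-0.001,0,0.004,0,0,0],[-0.001,0,0.003,0,0,0],[-0.001,0,0.003,0,0,0],[-0.001,0,0.003,0,0,0],[0,0,0.003,0,0,0],[0,0,0.002,0,0,0],[0,0,0.002,0,0,0],[0,0,0,0,0,0]]'
```

```text
time: 9.78
ee_pos: [0.5384, -0.0689, 0.1344]
tcp_rot: [180.0, -0.0, 1.9]
wrist_force: [3.5, 0.2, 2.9]
opening: 0.0002
time: 10.45
ee_pos: [0.5344, -0.069, 0.1146]
tcp_rot: [-180.0, 0.0, 1.9]
wrist_force: [3.5, 0.0, 2.7]
opening: -0.0001
```

```bash
python3 -m handwheel '[[0,0,0.0015,0,0,0],[0,0,0.0015,0,0,0],[0,0,0.0015,0,0,0],[0,0,0.0015,0,0,0],[0,0,0,0,0,0],[0,0,0,0,0,0],[0,0,0,0,0,0],[0,0,0,0,0,0]]'
```

```text
time: 11.12
ee_pos: [0.5342, -0.0691, 0.109]
tcp_rot: [180.0, 0.0, 1.9]
wrist_force: [-0.5, -0.4, 7.4]
opening: -0.0003
```

```bash
python3 -m handwheel '[[0,0,0.0015,0,0,0],[0,0,0.0015,0,0,0],[0,0,0.001,0,0,0],[0,0,0.001,0,0,0],[0,0,0,0,0,0],[0,0,0,0,0,0],[0,0,0,0,0,0],[0,0,0,0,0,0]]'
```

```text
time: 11.78
ee_pos: [0.5343, -0.0691, 0.1086]
tcp_rot: [180.0, -0.2, 1.9]
wrist_force: [-15.9, 1.8, 41.4]
opening: -0.0005
```

Firm stop at z 0.1086, so the tip is at 0.0916, which is where the shut lid's top should be. Lifting off to check.

```bash
python3 -m handwheel '[[0,0,-0.005,0,0,0],[0,0,-0.01,0,0,0],[0,0,-0.03,0,0,0],[0,0,-0.04,0,0,0],[0,0,-0.04,0,0,0],[-0.02,0.03,-0.02,0,0,0],[-0.02,0.035,0,0,0,0],[-0.02,0.035,0,0,0,0]]'
python3 -m handwheel '[[-0.02,0.035,0,0,0,0],[-0.02,0.035,0,0,0,0],[-0.02,0.035,0,0,0,0],[-0.02,0.035,0,0,0,0],[-0.02,0.035,0,0,0,0],[0,0.035,0,0,0,0],[0,0,0,0,0,0],[0,0,0,0,0,0]]'
python3 - <<'E'
from h import *
c=cam('top');A=cloud(c);save('t4.png',c['img'][120:270,215:375],4.5)
for n,A in(('t',A),('s',cloud(cam('scene')))):
  P=A.reshape(-1,3)
  q=P[(P[:,0]>.50)&(P[:,0]<.66)&(P[:,1]>-.14)&(P[:,1]<.0)]
  print(n,np.nanpercentile(q[:,2],[50,90,98,100]).round(3))
  f=q[(q[:,0]<.54)&(q[:,0]>.52)];b=q[(q[:,0]<.65)&(q[:,0]>.63)];print(np.nanmedian(f[:,2]),np.nanmedian(b[:,2]))
E
```

```text
time: 12.45
ee_pos: [0.4774, -0.1716, 0.2499]
tcp_rot: [180.0, -0.1, 2.0]
wrist_force: [-0.1, -1.3, -0.5]
opening: 0.0
time: 13.12
ee_pos: [0.384, -0.3854, 0.2473]
tcp_rot: [-179.9, 0.1, 1.8]
wrist_force: [-0.2, 1.2, 0.0]
opening: 0.0
t [0.09  0.094 0.096 0.1  ]
0.09230113402995618 0.09145445415689867
s [0.091 0.094 0.096 0.099]
0.09332236713422493 0.09294252417239046
```

View pics/t4.png

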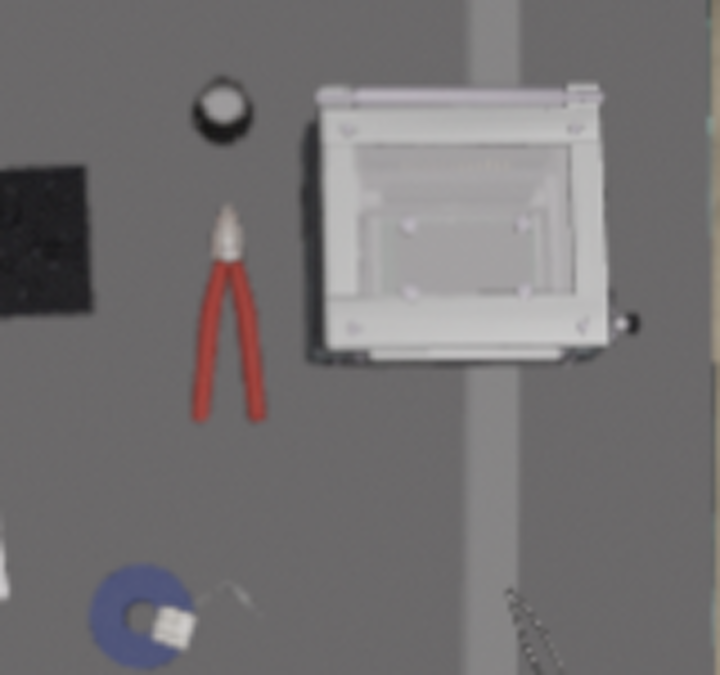

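The lid is level and stays shut (front edge z 0.092, back 0.091 to 0.093). The tray is flush (crop (465,353)), and the cutters, loupe and spool show no sign of having moved. The arm is clear, so I'm handing in.

```bash
python3 -c "
from workcell import order
print(order.job_done())"
```

```text
the job is handed in; nothing more can be done
None
```

The tray is fully home and the lid is shut by itself. I pushed the tray in first with closed fingertips, then swept the lid over and pressed it down on its front bar. I handed in at about 13 s of the 48 s.

- **Tray:** it met its hard stop at 20 N after about 57 mm of travel. The later view showed the plate flush and the board in its nest.
- **Lid:** the fingertips reached the firm stop at 41 N, higher than needed to close it, with the tip at z 0.092. After I let go, both cameras showed the lid level at about 92 mm front and back, so the catch holds. I did not measure the bolt itself.
- **Board:** I could see it in its nest up to the closing stroke. With the lid shut, the final view through the window did not show it clearly.
- **Tools:** the cutters, loupe and spool look unmoved in the last picture. I judged this by eye, without measuring.

No check failed or disagreed.

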